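Pair the under-sink leak sensors with their hub

ROBOT

A 6-joint arm with a two-finger parallel gripper is mounted at the origin on the work surface. World frame = base frame: x ahead of the robot, y to its left, z up, the work surface at z = 0. Lengths are in m, angles in rad, forces in N, time in s.
With the tool pointing down it reaches from about 0.225 to 0.875 m from the base axis. Payload 3.4 kg.
Tool frame: the origin (TCP) lies at the very end of the fingers, on their centre line; the grasp point (between the pads) lies 19 mm behind it; z points along the fingers, y is the direction in which the jaws open and shut (so a half turn about z gives the same grasp; the last joint's range is limited). The gripper opens to 85 mm and grips with 20 to 120 N. Pads are 22 mm wide; open, the fingers measure 114 mm over their backs; the gripper's body (76 mm by 85 mm) begins 54 mm behind the grasp point. The pads swing forward as they close: fully open they stand 13 mm farther back than shut.
Start: joints at [-1.283, 0.276, 1.505, -0, 1.361, -0.121], TCP at [0.229, -0.528, 0.231] pointing down, gripper open.
Joint ranges: [-2.89, 2.89], [-0.75, 2.08], [0.22, 2.7], [-1.18, 4.32], [0.11, 2.71], [-2.7, 2.7]. Speed limits (rad/s): [2.57, 2.57, 3.14, 3.14, 3.14, 3.14].

INTERFACE

Orientations are given as a unit quaternion [w, x, y, z].
In Python, from rig import telemetry, cams, sign_off, spotter gives the robot as it stands.
- The arm moves only by the tool servo_tool, never from a script. Its argument "steps" is a list of rows, each a list of 6 numbers: the shift along the tool's x, y, z in mm, then the turn, a rotation vector about the tool's x, y, z in degrees. In form: [[x, y, z, ax, ay, az], ...]. A call has 1 to 8 rows; each row is the pose to reach, as a shift and turn from the pose commanded when the call began, along the tool's axes at that moment; what a row does not reach only later rows make up. A row lasts 1/10 s, in which the tool goes at most 50 mm and 8.59 degrees, less where a joint would pass 70% of its speed; a pose out of reach is approached as far as the arm can. A call with a gripper value outside its range is refused whole. "hand" is the closure in counts, from 0 (fully open) to 255 (shut), set as the call begins (left out, the last holds). The fingers move at their own pace and stop on an object; "grip_force" is the grip in N (left out, the last holds). Time passes only in rows, so rows that repeat a pose let the fingers close. It gives the time, the measured TCP pose, the force and the opening at its end, in the units of the state.
- telemetry.get_state(): the state, without advancing time (a new reading comes with each control period).
- cams.get_image(name): name is "scene" or "top" or "wrist"; returns (picture, depth): 420x560x3 uint8, red, green, blue; 420x560 float32, m along the optical axis (not along the pixel's ray), 0 where there is no reading.
- cams.camera_model(name): a dict with "camera_matrix" (3x3 intrinsics, pixels), "origin" and "rotation" of the camera in the world; the wrist camera has in their place "tool_from_camera" (4x4, takes a point from camera to tool coordinates, whose origin is the TCP and whose axes are the flange's). Camera axes: x right, y up, looking along -z (the intrinsics and any distortion apply to the point x, -y, -z); pixel columns grow to the right and rows downward; lengths in m; the calibration is good to about 2 mm. A picture is of the moment at which its call begins: read the wrist's pose just before it. camera_model takes no time and is no camera call.
- sign_off(): hands the job in, once; it reports no verdict.
Trained networks look in the newest picture that a camera, given by its name, has taken for a name from the list of things; names that differ only in an ending like _2 or _b are one class to them, and where a whole thing is asked for, a point or a joint stands for the part that bears it (a point fixed in the world has none). Each returns a list of dicts, best first, with "conf" (0 to 1); they miss things now and then, are a little off and sometimes report something else, mostly with a low value. They report only what shows in the picture. A call takes as long as a camera call. They do not tell look-alikes from the thing itself.
- spotter.outline_of(query, camera): "region" (420x560 bool, what is visible of it) and "rect" ([left, top, width, height] in pixels, round what is visible of it).
The state is a dict: "clock": time; "qpos": joint angles; "qd": joint speeds; "effort": joint torques, N m; "position": TCP position; "ee_rot": TCP orientation; "contact_force": force on the tool from outside, world axes, zero at the start; "moment": the same for the moment, N m; "width": finger opening in m.
Only numpy, scipy, OpenCV 4.12 (cv2) and the standard library are available. Lean on these libraries where they do the work, as an engineer would, in place of code of your own. Each camera call takes 0.05 s, during which the arm holds its last target.

TASK

Pair the leak sensors with their hub: with a fingertip, gently press in the green button on the hub, then the button on the blue sensor, then the button on the yellow sensor, in that order, each right in so that it stays in. Do not press the spare red sensor, do not pick up or shift any of the sensors, and leave the other things on the shelf alone. Finish clear of everything.

Things in the scene. Friction and masses are not known exactly. Their poses are not given: they have to be found in the camera images.
- hub: leak alarm hub, a fixed grey box 110 (x) x 80 (y) x 26 mm high with a black display strip at its -x end and one green push button on top, 20 mm from its middle towards its +x end; origin at the centre of its underside
- hub_button_top (a point): centre of the top face of the hub's green button; moves down with the button. Out: 48 mm above the shelf, right in: 38 mm once let go. Round, 34 mm across, stands 22 mm out of the flat housing (12 mm when right in), as do the sensors' buttons
- hub_button (a joint): travel of the hub's green button, m: 0 = out (start), 0.010 = right in. Moves straight down; about 3 N moves it, it has no return spring and stays where it is pushed, with a firm stop at the end. The button wears a springy rubber cap that gives about 0.8 mm per newton under the finger (2.5 mm at 3 N, 9 mm at most) and recovers when let go, so a fingertip that goes down some 14 mm from first touch puts it right in with about 5 N
- blue_sensor: leak sensor, a loose grey puck 70 mm across with a blue band round its side and one round blue push button in the middle of its top; housing 26 mm high; stands on the marble shelf; origin at the centre of its underside, z up. 0.1 to 0.2 kg
- blue_button_top (a point): centre of the top face of the blue sensor's button; moves down with the button. Out: 48 mm above the shelf, right in: 38 mm once let go. 34 mm across
- blue_button (a joint): travel of the blue sensor's button, m: 0 = out (start), 0.010 = right in. Moves straight down; about 3 N moves it, it has no return spring and stays where it is pushed, with a firm stop at the end. The button wears a springy rubber cap that gives about 0.8 mm per newton under the finger (2.5 mm at 3 N, 9 mm at most) and recovers when let go, so a fingertip that goes down some 14 mm from first touch puts it right in with about 5 N
- yellow_sensor: leak sensor, a loose grey puck 70 mm across with a yellow band round its side and one round yellow push button in the middle of its top; housing 26 mm high; stands on the marble shelf; origin at the centre of its underside, z up. 0.1 to 0.2 kg
- yellow_button_top (a point): centre of the top face of the yellow sensor's button; moves down with the button. Out: 48 mm above the shelf, right in: 38 mm once let go. 34 mm across
- yellow_button (a joint): travel of the yellow sensor's button, m: 0 = out (start), 0.010 = right in. Moves straight down; about 3 N moves it, it has no return spring and stays where it is pushed, with a firm stop at the end. The button wears a springy rubber cap that gives about 0.8 mm per newton under the finger (2.5 mm at 3 N, 9 mm at most) and recovers when let go, so a fingertip that goes down some 14 mm from first touch puts it right in with about 5 N
- red_sensor: leak sensor, a loose grey puck 70 mm across with a red band round its side and one round red push button in the middle of its top; housing 26 mm high; stands on the marble shelf; origin at the centre of its underside, z up. 0.1 to 0.2 kg. The spare: not to be pressed
- red_button_top (a point): centre of the top face of the red sensor's button; moves down with the button. Out: 48 mm above the shelf, right in: 38 mm once let go. 34 mm across
- red_button (a joint): travel of the red sensor's button, m: 0 = out (start), 0.010 = right in. Moves straight down; about 3 N moves it, it has no return spring and stays where it is pushed, with a firm stop at the end. The button wears a springy rubber cap that gives about 0.8 mm per newton under the finger (2.5 mm at 3 N, 9 mm at most) and recovers when let go, so a fingertip that goes down some 14 mm from first touch puts it right in with about 5 N
- carton: bystander: small yellow and red carton, 55 x 90 x 80 mm high, loose; origin at the centre of its underside
- jar: bystander: closed jar with a blue cap, 64 mm across, 80 mm high, loose; origin at the centre of its underside
- cleaner: bystander: white and blue spray bottle with an orange trigger head, 68 mm across, 196 mm high, loose, off to the side of the work; origin at the centre of its underside
- brush: bystander: flat brush with a wooden handle, 200 mm long, 20 mm high, lying off to the other side of the work, loose; origin near its middle, on its underside
Mind the look-alikes: they are no part of the job. What is shaped like the blue_sensor but turquoise is not meant.

How it is judged:
On the way, in this order (a step that is already met when the one before it is completed fails the run):
1. the hub's green button has been pressed in (more than 6 mm of its 10 mm) (value of joint hub_button above 0.006 m), for 0.1 s.
2. the blue sensor's button has been pressed in (more than 6 mm of its 10 mm) (value of joint blue_button above 0.006 m), for 0.1 s.
3. the yellow sensor's button has been pressed in (more than 6 mm of its 10 mm) (value of joint yellow_button above 0.006 m), for 0.1 s.
At the end, for the whole second after the job is handed in: The green, blue and yellow buttons are all in by more than 6 mm of their 10 mm, the red one is still out (under 3 mm); every sensor stands flat within 20 mm of where it began, at rest; the carton, jar, cleaner and brush are within 30 mm of where they began (value of joint each of hub_button, blue_button, yellow_button above 0.006 m and value of joint red_button below 0.003 m and distance of each of blue_sensor, yellow_sensor, red_sensor from where it was at the start of the episode below 0.02 m and angle between each of blue_sensor, yellow_sensor, red_sensor's own z axis and vertical below 0.1 rad and linear speed of each of blue_sensor, yellow_sensor, red_sensor below 0.02 m/s and distance of each of carton, jar, cleaner, brush from where it was at the start of the episode below 0.03 m); the robot touches nothing.
It fails at once if a button pressed out of order (the blue one in by 3 mm before the green one is in by 6 mm, or the yellow before the blue) ((value of joint blue_button above 0.003 m and value of joint hub_button below 0.006 m) or (value of joint yellow_button above 0.003 m and value of joint blue_button below 0.006 m) or (value of joint yellow_button above 0.003 m and value of joint hub_button below 0.006 m)).
It fails at once if the spare red sensor's button pressed (3 mm or more) (value of joint red_button above 0.003 m).
It fails at once if the hub or a sensor pressed roughly (over 25 N) (contact force between any of the fingers, the arm and hub above 25 N or contact force between any of the fingers, the arm and blue_sensor above 25 N or contact force between any of the fingers, the arm and yellow_sensor above 25 N or contact force between any of the fingers, the arm and red_sensor above 25 N).
It fails at once if a sensor lifted (over 8 mm), tipped or shifted by more than 20 mm (height (world z) of any of blue_sensor, yellow_sensor, red_sensor above 0.008 m or distance of any of blue_sensor, yellow_sensor, red_sensor from where it was at the start of the episode above 0.02 m or angle between any of blue_sensor, yellow_sensor, red_sensor's own z axis and vertical above 0.3 rad).
It fails at once if the carton, jar, cleaner or brush moved by more than 30 mm (distance of any of carton, jar, cleaner, brush from where it was at the start of the episode above 0.03 m).
It also fails if it takes over 48 s, if anything falls off the work surface, if the arm or the gripper's body presses on something with over 40 N, if the wrist force passes 120 N, or if a joint passes its speed limit or range.

## Working session

There is one attempt and no reset: what is moved stays moved. The work goes in short steps, Python scripts to look and compute and a tool call to move; the robot and the scene stay as the last step left them, time stands still between calls to the robot, and variables do not carry over. Pictures are saved under pics/ and viewed, and the job is handed in when it is done.

Besides the shell and the picture viewer there is one more tool, called after "Call:" as name(argument=value, ...), one argument or row to a line, values as JSON. servo_tool: Moves the arm, as the interface text tells. Its arguments: {"type":"object","properties":{"steps":{"type":"array","items":{"type":"array","items":{"type":"number"}}},"hand":{"type":"number"},"grip_force":{"type":"number"}},"required":["steps"]}

```bash
mkdir -p pics; python3 - <<'E'
from rig import telemetry, cams
import cv2,pickle
print(telemetry.get_state())
for n in("scene","top"):
    p,d=cams.get_image(n); cv2.imwrite(f"pics/{n}0.png",p[:,:,::-1]); m=cams.camera_model(n); print(n,m)
    pickle.dump((p,d,m),open(f"{n}0.pkl","wb"))
E
```

```text
{'clock': 0.0, 'qpos': array([-1.28302436e+00,  2.76569620e-01,  1.50613785e+00,  3.71996323e-05,
        1.36068247e+00, -1.21016723e-01]), 'qd': array([ 0.0015398 ,  0.00164527, -0.00020777,  0.00098634,  0.00077121,
        0.0008393 ]), 'effort': array([-1.08752061e-03, -4.16767645e+01, -2.45801532e+01, -5.85207249e-05,
        1.11244130e-02,  3.23514587e-05]), 'position': array([ 0.22840965, -0.52711475,  0.23045229]), 'ee_rot': array([-8.97033616e-04,  9.79184492e-01,  2.02970251e-01, -5.67156660e-05]), 'contact_force': array([0.23043139, 0.05653289, 0.35030572]), 'moment': array([ 0.0300825 , -0.02770807,  0.02059089]), 'width': 0.08536950818575126}
scene {'camera_matrix': array([[393.70317715,   0.        , 278.45263714],
       [  0.        , 393.70317715, 216.74461849],
       [  0.        ,   0.        ,   1.        ]]), 'origin': array([0.95238747, 0.43779077, 1.08359487]), 'rotation': array([0.32714957, 0.08154247, 0.24310362, 0.90951889])}
top {'camera_matrix': array([[386.58500295,   0.        , 284.58788787],
       [  0.        , 386.58500295, 210.90719158],
       [  0.        ,   0.        ,   1.        ]]), 'origin': array([ 3.91385934e-01, -4.88594428e-04,  1.20289596e+00]), 'rotation': array([-0.67306104, -0.07245891,  0.07537282,  0.73215947])}
```

View pics/top0.png

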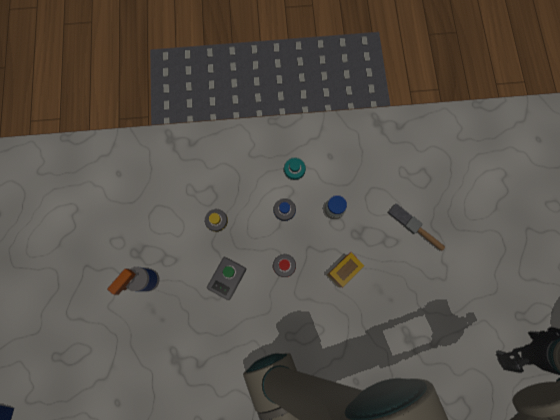

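View pics/scene0.png

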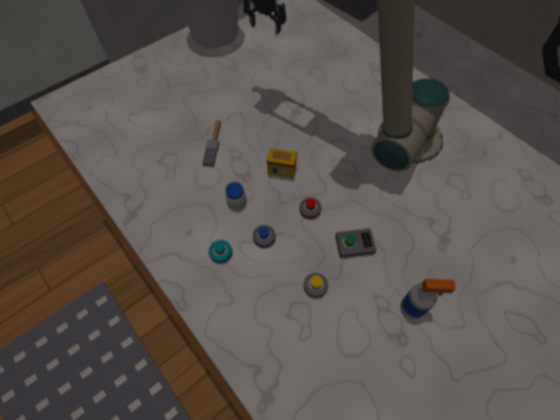

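The top view shows green (229,272), blue (284,209), yellow (215,219), red (284,265), the turquoise look-alike (294,168) and the jar (336,206). In the scene view, green is at (350,240), blue (264,232), yellow (316,282) and red (310,203). Next I'll measure the positions from both views.

```bash
cat > h.py <<'E'
import numpy as np,cv2,pickle
from scipy.spatial.transform import Rotation as R
def q2m(q): return R.from_quat([q[1],q[2],q[3],q[0]]).as_matrix()
def ray(m,u,v):
    K=m['camera_matrix']; d=np.array([(u-K[0,2])/K[0,0],-(v-K[1,2])/K[1,1],-1.]); return q2m(m['rotation'])@d
def tri(ms,uvs):
    A=np.zeros((3,3));b=np.zeros(3)
    rs=[]
    for m,(u,v) in zip(ms,uvs):
        d=ray(m,u,v);d/=np.linalg.norm(d);P=np.eye(3)-np.outer(d,d);A+=P;b+=P@m['origin'];rs.append((P,m['origin']))
    x=np.linalg.solve(A,b); return x,[np.linalg.norm(P@(x-o)) for P,o in rs]
E
python3 - <<'E'
from h import *
D={n:pickle.load(open(f"{n}0.pkl","rb")) for n in("scene","top")}
seeds=dict(green=((350,240),(229,272)),blue=((264,232),(284,209)),yellow=((316,282),(215,219)),red=((310,203),(284,265)))
hue=dict(green=(45,85),blue=(105,125),yellow=(20,35),red=(-8,8))
for k,(s,t) in seeds.items():
    uv=[];zs=[]
    for n,(u,v) in (("scene",s),("top",t)):
        p,d,m=D[n]; hsv=cv2.cvtColor(p,cv2.COLOR_RGB2HSV).astype(int); H=hsv[...,0].copy(); 
        if k=="red": H[H>90]-=180
        M=(H>=hue[k][0])&(H<=hue[k][1])&(hsv[...,1]>130)&(hsv[...,2]>50)
        W=np.zeros_like(M);W[v-10:v+11,u-10:u+11]=1;M&=W
        pts=[];px=[]
        for y,x in np.argwhere(M):
            if d[y,x]>0: pts.append(m['origin']+ray(m,x,y)*d[y,x]);px.append((x,y))
        pts=np.array(pts);px=np.array(px)
        top=pts[:,2]>np.percentile(pts[:,2],90)-.008
        uv.append(px[top].mean(0))
        print(k,n,len(pts),top.sum(),px[top].mean(0).round(1),"depth mean",pts[top].mean(0).round(4),np.median(pts[top],0).round(4))
    print("   tri",*tri([D["scene"][2],D["top"][2]],uv))
p=D["top"][0]; cv2.imwrite("pics/topz.png",cv2.resize(p[150:310,190:370,::-1],None,fx=4,fy=3.7,interpolation=cv2.INTER_CUBIC))
E
```

```text
green scene 73 73 [350.  238.8] depth mean [0.4723 0.1656 0.0483] [0.4717 0.1659 0.0484]
green top 69 69 [227.9 271.1] depth mean [0.4691 0.1665 0.0486] [0.4694 0.1665 0.049 ]
   tri [0.47008256 0.1659108  0.04537785] [np.float64(0.0013170265281354243), np.float64(0.0013170265281355386)]
blue scene 88 80 [263.4 231.2] depth mean [ 0.6516 -0.0164  0.0483] [ 0.6516 -0.0164  0.0485]
blue top 88 84 [284.2 206.9] depth mean [ 0.649  -0.0156  0.048 ] [ 0.6491 -0.0158  0.0481]
   tri [ 0.65019993 -0.01653144  0.04574297] [np.float64(0.0011194900034872696), np.float64(0.0011194900034872343)]
yellow scene 125 111 [316.1 280.7] depth mean [0.6353 0.1983 0.0482] [0.635  0.1979 0.0484]
yellow top 97 90 [213.9 217.8] depth mean [0.6332 0.2004 0.0487] [0.6327 0.2003 0.0486]
   tri [0.63429939 0.19938651 0.04789214] [np.float64(0.0014515843190426579), np.float64(0.0014515843190428456)]
red scene 91 78 [310.5 202.4] depth mean [ 0.4776 -0.0019  0.0483] [ 0.4776 -0.002   0.0482]
red top 87 86 [284.  264.5] depth mean [ 0.4746 -0.0005  0.0488] [ 0.4746 -0.0006  0.0486]
   tri [ 0.47573306 -0.00162347  0.04619599] [np.float64(0.001473148299077719), np.float64(0.00147314829907774)]
```

View pics/topz.png

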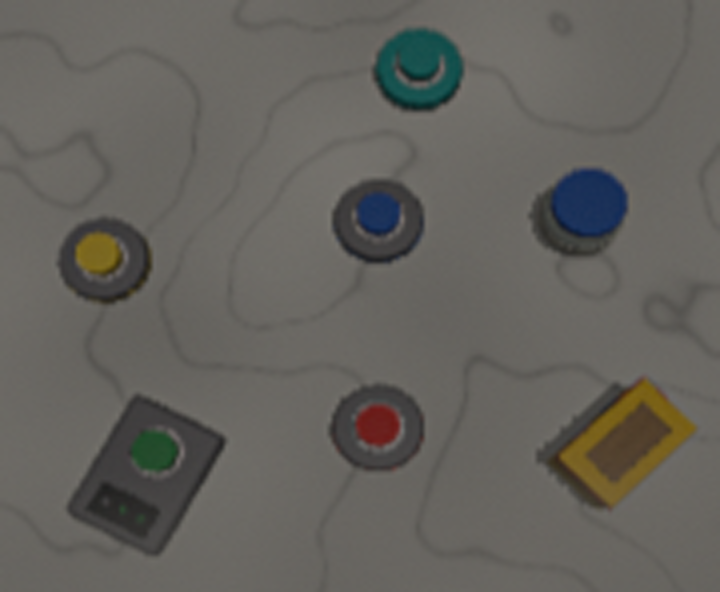

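Call:
servo_tool(
  steps=[
    [15,-16,0,0,0,0],
    [45,-49,0,0,0,0],
    [75,-81,0,0,0,0],
    [105,-114,0,0,0,0],
    [135,-146,0,0,0,0],
    [165,-179,0,0,0,0],
    [195,-211,0,0,0,0],
    [225,-244,0,0,0,0],
  ],
  hand=255,
  grip_force=20,
)

```text
clock: 0.9
position: [0.3381, -0.2125, 0.2311]
ee_rot: [-0.0, 0.979, 0.203, 0.0]
contact_force: [0.6, -0.8, -0.2]
width: -0.0001
```

Call:
servo_tool(
  steps=[
    [30,-33,0,0,0,0],
    [60,-66,0,0,0,0],
    [90,-98,0,0,0,0],
    [120,-130,0,0,0,0],
    [150,-163,0,0,0,0],
    [180,-195,0,0,0,0],
    [180,-195,0,0,0,0],
    [180,-195,0,0,0,0],
  ],
)

```text
clock: 1.7
position: [0.4254, 0.0369, 0.2309]
ee_rot: [0.0, 0.979, 0.205, -0.001]
contact_force: [0.9, -0.9, 0.1]
width: 0.0002
```

Call:
servo_tool(
  steps=[
    [25,-27,0,0,0,0],
    [55,-60,15,0,0,0],
    [80,-87,40,0,0,0],
    [93,-100,70,0,0,0],
    [93,-100,100,0,0,0],
    [93,-100,110,0,0,0],
    [93,-100,110,0,0,0],
    [93,-100,110,0,0,0],
  ],
)

```text
clock: 2.5
position: [0.4721, 0.1639, 0.1223]
ee_rot: [0.0, 0.979, 0.202, 0.001]
contact_force: [0.0, 1.0, 0.6]
width: 0.0002
```

```bash
cat > w.py <<'E'
import sys
from rig import telemetry,cams
from h import *
tag=sys.argv[1]; hl,hh=map(int,sys.argv[2:4])
s=telemetry.get_state(); p,d=cams.get_image("wrist"); m=cams.camera_model("wrist")
T=m['tool_from_camera']; Rw=q2m(s['ee_rot']); K=m['camera_matrix']
print(s['position'],s['contact_force'],{k:v for k,v in m.items() if k not in('camera_matrix','tool_from_camera')})
hsv=cv2.cvtColor(p,cv2.COLOR_RGB2HSV).astype(int)
M=((hsv[...,0]>=hl)&(hsv[...,0]<=hh)&(hsv[...,1]>110)&(hsv[...,2]>40)).astype(np.uint8)
n,l,st,c=cv2.connectedComponentsWithStats(M)
for i in range(1,n):
    if st[i,4]<150: continue
    ys,xs=np.where((l==i)&(d>0))
    if len(ys)==0: continue
    z=d[ys,xs]; P=np.stack([(xs-K[0,2])/K[0,0]*z,-(ys-K[1,2])/K[1,1]*z,-z,np.ones_like(z)])
    X=(Rw@(T@P)[:3]).T+s['position']
    zt=np.percentile(X[:,2],90); t=X[X[:,2]>zt-.003]
    print(st[i],"top z",zt.round(4),"bbox mid",((t.min(0)+t.max(0))/2).round(4),"ext",(t.max(0)-t.min(0)).round(4),"mean",t.mean(0).round(4))
cv2.imwrite(f"pics/w{tag}.png",p[:,:,::-1])
E
python3 w.py green 45 85
```

```text
[0.47206998 0.1638507  0.12226391] [0.03103794 0.96144455 0.64961189] {}
[ 251  196   53   58 2342] top z 0.0486 bbox mid [0.4697 0.1643 0.0478] ext [0.0333 0.0327 0.0042] mean [0.4704 0.1646 0.0478]
```

View pics/wgreen.png

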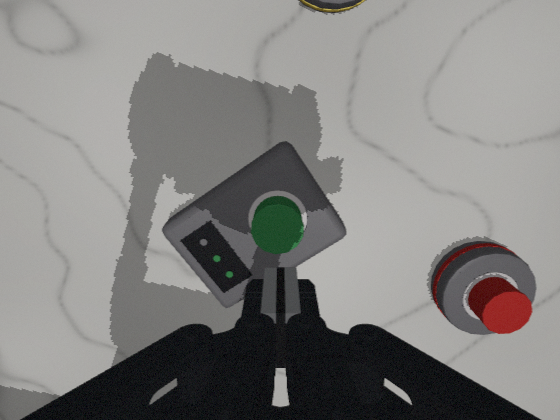

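The wrist view shows the green button at (277,222), with the closed fingers just below it and the red sensor at (495,300), clear of the path. The position agrees within 2 mm, so I'm descending.

Call:
servo_tool(
  steps=[
    [-2,-2,20,0,0,0],
    [-2,-2,45,0,0,0],
    [-2,-2,62,0,0,0],
    [-2,-2,70,0,0,0],
    [-2,-2,73,0,0,0],
    [-2,-2,75,0,0,0],
    [-2,-2,77,0,0,0],
    [-2,-2,77,0,0,0],
  ],
)

```text
clock: 3.35
position: [0.4696, 0.1659, 0.0451]
ee_rot: [0.0, 0.979, 0.203, 0.001]
contact_force: [-0.6, 0.3, 2.8]
width: -0.0001
```

Call:
servo_tool(
  steps=[
    [0,0,2,0,0,0],
    [0,0,4,0,0,0],
    [0,0,6,0,0,0],
    [0,0,8,0,0,0],
    [0,0,10,0,0,0],
    [0,0,11,0,0,0],
    [0,0,11,0,0,0],
    [0,0,11,0,0,0],
  ],
)

```text
clock: 4.15
position: [0.4695, 0.1659, 0.0336]
ee_rot: [0.0, 0.979, 0.203, 0.001]
contact_force: [1.7, -2.3, 5.3]
width: -0.0002
```

Call:
servo_tool(
  steps=[
    [0,0,1,0,0,0],
    [0,0,2,0,0,0],
    [0,0,2,0,0,0],
    [0,0,2,0,0,0],
    [0,0,2,0,0,0],
  ],
)

```text
clock: 4.65
position: [0.4695, 0.1659, 0.0319]
ee_rot: [0.0, 0.979, 0.203, 0.001]
contact_force: [2.0, -2.0, 7.2]
width: -0.0001
```

Call:
servo_tool(
  steps=[
    [0,0,-5,0,0,0],
    [0,0,-15,0,0,0],
    [0,0,-35,0,0,0],
    [0,0,-65,0,0,0],
    [0,0,-85,0,0,0],
    [0,0,-90,0,0,0],
    [0,0,-90,0,0,0],
  ],
)

```text
clock: 5.35
position: [0.4681, 0.1661, 0.1215]
ee_rot: [-0.0, 0.979, 0.203, -0.0]
contact_force: [-0.7, 0.6, -0.1]
width: -0.0001
```

```bash
python3 w.py green2 45 85
```

```text
[0.46814382 0.16607487 0.12150112] [-0.69870023  0.57446576 -0.07758292] {}
[ 258  193   50   51 2020] top z 0.0386 bbox mid [0.4701 0.1646 0.0378] ext [0.0336 0.0324 0.0045] mean [0.4703 0.1646 0.0377]
```

Green reads 38.6 mm high, so it's right in. Moving on to blue.

Call:
servo_tool(
  steps=[
    [8,20,0,0,0,0],
    [22,56,0,0,0,0],
    [39,100,0,0,0,0],
    [56,144,0,0,0,0],
    [73,188,0,0,0,0],
    [86,221,0,0,0,0],
    [93,239,0,0,0,0],
    [93,239,0,0,0,0],
  ],
)

```text
clock: 6.2
position: [0.6498, -0.0186, 0.1186]
ee_rot: [-0.0, 0.979, 0.202, -0.001]
contact_force: [-1.4, -0.5, -0.2]
width: 0.0001
```

Call:
servo_tool(
  steps=[
    [0,0,0,0,0,0],
    [0,0,0,0,0,0],
  ],
)

```text
clock: 6.4
position: [0.6472, -0.0152, 0.1203]
ee_rot: [-0.001, 0.979, 0.203, -0.001]
contact_force: [0.0, 0.3, -0.4]
width: 0.0
```

```bash
python3 w.py blue 105 125
```

```text
[ 0.64722061 -0.01520677  0.12025562] [ 0.04912543  0.32154336 -0.41096232] {}
[244 158  81  24 152] top z 0.0147 bbox mid [ 0.6712 -0.0088  0.0139] ext [0.0287 0.0498 0.0044] mean [ 0.6786 -0.0058  0.0137]
[ 260  191   53   59 2443] top z 0.0485 bbox mid [ 0.6504 -0.0182  0.0479] ext [0.0335 0.033  0.0046] mean [ 0.6509 -0.0179  0.0478]
[ 461  304   99   91 7031] top z 0.0805 bbox mid [ 0.6449 -0.1298  0.1349] ext [0.0675 0.146  0.1147] mean [ 0.6399 -0.1729  0.08  ]
```

View pics/wblue.png

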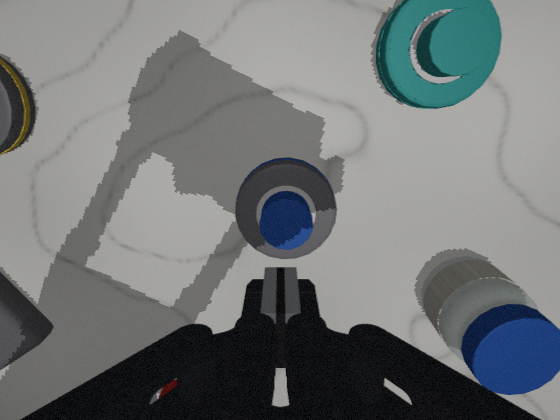

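The wrist view has the blue button at (286,220), with the turquoise look-alike and the jar well clear. I need about +2, +3 mm of correction before pressing.

Call:
servo_tool(
  steps=[
    [2,3,20,0,0,0],
    [2,3,45,0,0,0],
    [2,3,60,0,0,0],
    [2,3,68,0,0,0],
    [2,3,71,0,0,0],
    [2,3,73,0,0,0],
    [2,3,75,0,0,0],
    [2,3,75,0,0,0],
  ],
)

```text
clock: 7.25
position: [0.6526, -0.0182, 0.0471]
ee_rot: [0.0, 0.979, 0.203, 0.001]
contact_force: [-0.0, 0.8, 0.7]
width: 0.0001
```

Call:
servo_tool(
  steps=[
    [0,0,2,0,0,0],
    [0,0,4,0,0,0],
    [0,0,6,0,0,0],
    [0,0,8,0,0,0],
    [0,0,10,0,0,0],
    [0,0,12,0,0,0],
    [0,0,12,0,0,0],
    [0,0,12,0,0,0],
  ],
)

```text
clock: 8.05
position: [0.6526, -0.0183, 0.0346]
ee_rot: [0.0, 0.979, 0.203, 0.001]
contact_force: [1.7, 1.7, 3.3]
width: -0.0001
```

Call:
servo_tool(
  steps=[
    [0,0,1,0,0,0],
    [0,0,2,0,0,0],
    [0,0,3,0,0,0],
    [0,0,3,0,0,0],
    [0,0,3,0,0,0],
    [0,0,3,0,0,0],
  ],
)

```text
clock: 8.65
position: [0.6526, -0.0183, 0.0321]
ee_rot: [0.0, 0.979, 0.203, 0.001]
contact_force: [0.9, 2.2, 6.9]
width: 0.0004
```

Call:
servo_tool(
  steps=[
    [0,0,-5,0,0,0],
    [0,0,-15,0,0,0],
    [0,0,-35,0,0,0],
    [0,0,-65,0,0,0],
    [0,0,-85,0,0,0],
    [0,0,-90,0,0,0],
    [0,0,-90,0,0,0],
    [0,0,-90,0,0,0],
  ],
)

```text
clock: 9.45
position: [0.6507, -0.0184, 0.1198]
ee_rot: [-0.0, 0.979, 0.203, -0.002]
contact_force: [-0.3, 0.5, -0.2]
width: 0.0
```

```bash
python3 w.py blue2 105 125
```

```text
[ 0.65070121 -0.01843144  0.11978746] [-0.34168431  0.53268992 -0.22166001] {}
[ 254  194   51   52 2085] top z 0.0386 bbox mid [ 0.6505 -0.0182  0.0377] ext [0.0331 0.0329 0.0042] mean [ 0.6509 -0.0179  0.0377]
[ 455  307  104   91 6999] top z 0.0805 bbox mid [ 0.6484 -0.1298  0.1355] ext [0.0686 0.146  0.116 ] mean [ 0.6414 -0.1732  0.0804]
```

Blue is right in and hasn't moved. Next is yellow.

Call:
servo_tool(
  steps=[
    [8,-22,0,0,0,0],
    [20,-60,0,0,0,0],
    [34,-100,0,0,0,0],
    [48,-140,0,0,0,0],
    [60,-177,0,0,0,0],
    [67,-198,0,0,0,0],
    [70,-206,0,0,0,0],
    [70,-206,0,0,0,0],
  ],
)

```text
clock: 10.3
position: [0.6336, 0.1991, 0.12]
ee_rot: [0.0, 0.979, 0.204, -0.001]
contact_force: [0.1, -0.3, 0.6]
width: -0.0001
```

Call:
servo_tool(
  steps=[
    [0,0,0,0,0,0],
    [0,0,0,0,0,0],
    [0,0,0,0,0,0],
  ],
)

```text
clock: 10.6
position: [0.6346, 0.197, 0.1212]
ee_rot: [0.0, 0.979, 0.202, -0.0]
contact_force: [-0.4, -0.1, -0.8]
width: 0.0001
```

```bash
python3 w.py yellow 18 36
```

```text
[0.63459618 0.19702286 0.1212038 ] [-0.36709395 -0.08906681 -0.84874564] {}
[237 160  78  22 152] top z 0.0145 bbox mid [0.6562 0.2086 0.0143] ext [0.0273 0.0476 0.0054] mean [0.6624 0.2119 0.0137]
[ 251  193   53   58 2434] top z 0.0486 bbox mid [0.6346 0.1981 0.0477] ext [0.0335 0.0333 0.0041] mean [0.6351 0.1985 0.0478]
```

View pics/wyellow.png

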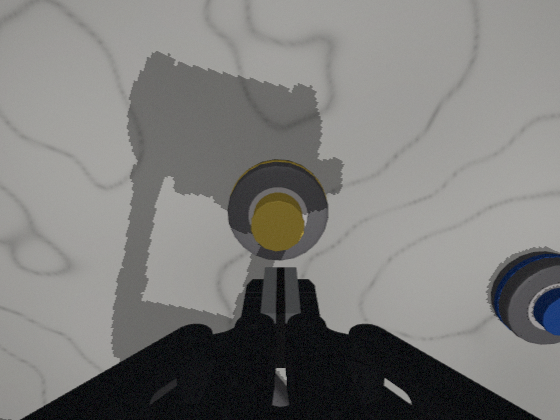

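The wrist view has the yellow button at (277,222), and the tip is about 1 mm off its centre. Pressing straight down.

Call:
servo_tool(
  steps=[
    [0,-1,20,0,0,0],
    [0,-1,45,0,0,0],
    [0,-1,60,0,0,0],
    [0,-1,68,0,0,0],
    [0,-1,71,0,0,0],
    [0,-1,73,0,0,0],
    [0,-1,75,0,0,0],
    [0,-1,75,0,0,0],
  ],
)

```text
clock: 11.45
position: [0.6347, 0.1994, 0.0471]
ee_rot: [0.0, 0.979, 0.203, 0.001]
contact_force: [0.9, -0.7, 1.1]
width: 0.0
```

Call:
servo_tool(
  steps=[
    [0,0,2,0,0,0],
    [0,0,4,0,0,0],
    [0,0,6,0,0,0],
    [0,0,8,0,0,0],
    [0,0,10,0,0,0],
    [0,0,12,0,0,0],
    [0,0,12,0,0,0],
    [0,0,12,0,0,0],
  ],
)

```text
clock: 12.25
position: [0.6347, 0.1994, 0.0346]
ee_rot: [0.0, 0.979, 0.203, 0.001]
contact_force: [1.6, -0.2, 3.8]
width: 0.0006
```

Call:
servo_tool(
  steps=[
    [0,0,1,0,0,0],
    [0,0,2,0,0,0],
    [0,0,3,0,0,0],
    [0,0,3,0,0,0],
    [0,0,3,0,0,0],
    [0,0,3,0,0,0],
  ],
)

```text
clock: 12.85
position: [0.6346, 0.1994, 0.0321]
ee_rot: [0.0, 0.979, 0.203, 0.001]
contact_force: [2.6, -1.1, 7.7]
width: 0.0003
```

Call:
servo_tool(
  steps=[
    [0,0,-5,0,0,0],
    [0,0,-15,0,0,0],
    [0,0,-35,0,0,0],
    [0,0,-65,0,0,0],
    [0,0,-105,0,0,0],
    [0,0,-130,0,0,0],
    [0,0,-140,0,0,0],
    [0,0,-140,0,0,0],
  ],
)

```text
clock: 13.65
position: [0.6337, 0.1997, 0.1722]
ee_rot: [-0.0, 0.979, 0.203, 0.0]
contact_force: [0.6, 0.8, 1.0]
width: -0.0001
```

```bash
python3 w.py yellow2 18 36; python3 - <<'E'
from rig import telemetry,cams
import cv2
p,d=cams.get_image("scene"); cv2.imwrite("pics/scene1.png",p[:,:,::-1])
print(telemetry.get_state()['contact_force'])
E
```

```text
[0.63365717 0.199659   0.17217094] [0.58889755 0.83302527 1.03210583] {}
[ 261  177   42   43 1432] top z 0.0386 bbox mid [0.6346 0.1985 0.0378] ext [0.0333 0.0325 0.0042] mean [0.635  0.1986 0.0378]
[-0.06396595  0.64133442  0.28325433]
```

View pics/scene1.png

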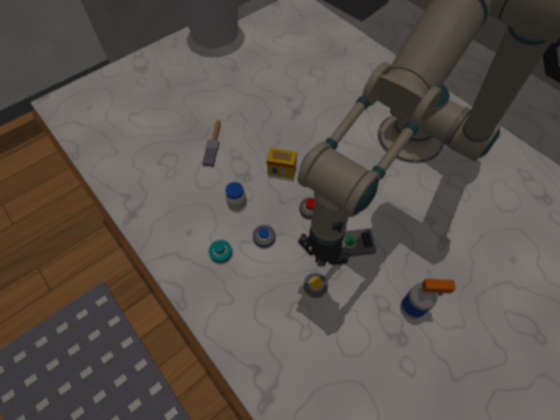

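In the scene view, everything is still at its starting pixels: carton (282,163), jar (235,193), cleaner (420,298), brush (213,145) and red (310,205). The gripper is 170 mm up and clear, so I'm handing in.

```bash
python3 -c "
from rig import sign_off
print(sign_off())"
```

```text
the job is handed in; nothing more can be done
None
```

I pressed the green, blue and yellow buttons in that order with the closed fingertip, and all three stayed in. Peak force was about 8 N, against the 25 N limit. I handed the job in at about 14 s of the 48 s allowed; `sign_off` gives no verdict.

**Buttons:** after each press the wrist camera measured the button top at 38.6 mm, against about 48.6 mm before, so each is in by the full 10 mm. The blue and yellow sensors had not measurably moved (under 1 mm).

**Everything else:** in the last scene picture the red sensor, carton, jar, cleaner and brush looked to be where they started. I checked that by eye and did not measure the red button's height again, but the arm never came down near it. The gripper finished 172 mm above the shelf with force readings at noise level.

**Disagreements:** the two-camera height estimates came out 45 to 48 mm, up to 3 mm below the depth readings of about 48 to 49 mm. I relied on the depth readings, which matched the stated 48 mm. No check failed.

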